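Load trap cartridges into the leaning gravity magazine

ROBOT

A 6-joint arm with a two-finger parallel gripper is mounted at the origin on a cart in front of the work surface, level with it; the furniture and walls round the work are solid. World frame = base frame: x ahead of the robot, y to its left, z up, the work surface at z = 0. Lengths are in m, angles in rad, forces in N, time in s.
With the tool pointing down it reaches from about 0.2 to 0.875 m from the base axis. Payload 3.4 kg.
Tool frame: the origin (TCP) lies at the very end of the fingers, on their centre line; the grasp point (between the pads) lies 19 mm behind it; z points along the fingers, y is the line along which they close (so a half turn about z gives the same grasp; the last joint's range is limited). The gripper opens to 94 mm and grips with 3 to 60 N. Pads are 16 mm wide; open, the fingers measure 119 mm over their backs; the gripper's body (75 mm by 177 mm) begins 78 mm behind the grasp point.
Start: joints at [0.985, 0.276, 1.505, -0, 1.361, -0.121], TCP at [0.258, 0.514, 0.205] pointing down, gripper open.
Joint ranges: [-2.89, 2.89], [-0.75, 2.08], [0.22, 2.7], [-1.18, 4.32], [0.11, 2.71], [-2.7, 2.7]. Speed limits (rad/s): [2.57, 2.57, 3.14, 3.14, 3.14, 3.14].

INTERFACE

Orientations are given as [roll, pitch, yaw] about the fixed x, y, z axes, in that order (R = Rz(yaw) Ry(pitch) Rx(roll)).
In Python, from plant import telemetry, viewer, workorder gives the robot as it stands.
- The arm moves only by the tool drive_tool, never from a script. Its argument "increments" is a list of rows, each a list of 7 numbers: the gripper's target within -1 to 1 (fully open at 1, half-way at 0, shut at -1), then the shift along the tool's x, y, z in units of 200 mm (1.0 is 200 mm), then the turn, a rotation vector about the tool's x, y, z in units of 90 degrees (1.0 is 90 degrees). In form: [[grip, dx, dy, dz, rx, ry, rz], ...]. A call has 1 to 5 rows; each row is the pose to reach, as a shift and turn from the pose commanded when the call began, along the tool's axes at that moment; what a row does not reach only later rows make up. A row lasts 1/10 s, in which the tool goes at most 50 mm and 8.59 degrees, less where a joint would pass 70% of its speed; a pose out of reach is approached as far as the arm can. A call with a number of a shift or a turn outside -1 to 1 is refused whole. A call with a gripper value outside its range is refused whole. The fingers move at their own pace and stop on an object; "squeeze" is the grip in N (left out, the last holds). Time passes only in rows, so rows that repeat a pose let the fingers close. It gives the time, the measured TCP pose, the force, the opening and the grip force at its end, in the units of the state.
- telemetry.get_obs(): the state, without advancing time (a new reading comes with each control period).
- viewer.grab_frame(name): name is "scene" or "top" or "wrist"; returns a dict with "image" (400x640x3 uint8, blue, green, red), "K" (3x3 intrinsics, pixels), "dist_coeffs" ([k1, k2, p1, p2, k3] as OpenCV has them; the pictures are not rectified), "cam_to_world" (4x4, takes a point from camera to world coordinates). Camera axes: x right, y up, looking along -z (the intrinsics and any distortion apply to the point x, -y, -z); pixel columns grow to the right and rows downward; lengths in m; the calibration is good to about 2 mm. A picture is of the moment at which its call begins. There is no depth.
- workorder.sign_off(): hands the job in; it is judged then, once.
Trained networks look in a picture, given as the dict that the camera call returned (one of the last four; its "shot" number tells which), for a name from the list of things; names that differ only in an ending like _2 or _b are one class to them, and where a whole thing is asked for, a point or a joint stands for the part that bears it (a point fixed in the world has none). Each returns a list of dicts, best first, with "score" (0 to 1); they miss things now and then, are a little off and sometimes report something else, mostly with a low value. They report only what shows in the picture. A call takes as long as a camera call. They do not tell look-alikes from the thing itself.
- viewer.recognise(label, picture): "rect" ([left, top, right, bottom] as shares, 0 to 1, of the picture: columns of its width, rows of its height, round what is visible of it).
- viewer.masks_of(label, picture): "pixels" (400x640 bool, what is visible of it) and "rect" ([left, top, right, bottom] as shares, 0 to 1, of the picture: columns of its width, rows of its height, round what is visible of it).
The state is a dict: "t": time; "joint_pos": joint angles; "joint_velocities": joint speeds; "effort": joint torques, N m; "ee_pos": TCP position; "tcp_rot": TCP orientation; "contact_force": force on the tool from outside, world axes, zero at the start; "wrist_torque": the same for the moment, N m; "finger_gap": finger opening in m; "grip_force": force on a finger pad.
Only numpy, scipy, OpenCV 4.12 (cv2) and the standard library are available. Lean on these libraries where they do the work, as an engineer would, in place of code of your own. Each camera call takes 0.05 s, during which the arm holds its last target. There are 200 camera calls.

TASK

Load the two gas-trap cartridges end to end into the leaning tube magazine through its open top: first the wide one, fully home on the tube's floor, then the slim one, standing squarely on the wide one. Let go of each once it is started in the tube and let it slide down; do not knock either cartridge over, and leave the carton, the jar and the tape roll where they are.

Things in the scene. Friction and masses are not known exactly. Their poses are not given: they have to be found in the camera images.
- magazine: Foot of the magazine, fixed: dark steel plate 150 x 120 x 12 mm with two grey upright cheeks that hold the tube between them (they reach 40 mm either side of the middle and 98 mm above the bench). Origin: centre of the plate's underside, on the bench; x axis away from the robot's side.
- magazine_tube: Square aluminium tube, fixed. Inside 60 x 60 mm, walls 4 mm, 150 mm deep, open at the top; leans 30 degrees from vertical, mouth towards the robot. Origin: centre of the inside floor, 42 mm above the bench. z: along the tube, out of the mouth; y: level, across; x: towards its upper, far wall. Cartridges slide down under their own weight.
- tube_mouth (a point): Centre of the tube's open top, 150 mm from the inside floor along the tube, about 172 mm above the bench. The tube's lower wall (at -x), on which the cartridges slide, has a 14 mm wide sight slot along its whole length.
- cartridge_wide: Wide gas-trap cartridge: plain metal cylinder with a pale paper band, diameter 54 mm, 100 mm long, 3 mm chamfers at both ends, 0.18 to 0.36 kg; stands upright on the bench at the start. Origin: centre of its underside, z along its axis, upward. Both ends are alike.
- cartridge_wide_center (a point): Middle of the wide cartridge, on its axis, 50 mm from either end.
- cartridge_slim: Slim gas-trap cartridge: the same make, diameter 46 mm, 75 mm long, 3 mm chamfers, 0.12 to 0.24 kg; stands upright on the bench at the start. Origin: centre of its underside, z along its axis, upward. Both ends are alike.
- cartridge_slim_center (a point): Middle of the slim cartridge, on its axis, 37.5 mm from either end.
- filter_box: Bystander: white carton 66 x 100 x 46 mm, lying on the bench; origin at the centre of its underside.
- septa_jar: Bystander: small jar with a screw lid, diameter 45 mm, 45 mm tall; origin at the centre of its underside.
- tape_roll: Bystander: roll of tape lying flat, diameter 69 mm, 19 mm high; origin at the centre of its underside.
There are look-alikes about, which are no part of the job. Leave any yellow look-alike of the cartridge_wide alone.

How it is judged:
By the outcome, as a careful person would: the job done as asked, in the order asked, and still so for the second after the job is handed in, with the robot touching nothing.
It also fails if it takes over 64 s, if anything falls off the work surface, if the arm or the gripper's body presses on something with over 40 N, if the wrist force passes 120 N, or if a joint passes its speed limit or range.

## Working session

There is one attempt and no reset: what is moved stays moved. The work goes in short steps, Python scripts to look and compute and a tool call to move; the robot and the scene stay as the last step left them, time stands still between calls to the robot, and variables do not carry over. Pictures are saved under pics/ and viewed, at most 10 in all, crops included, and the job is handed in when it is done.

Besides the shell and the picture viewer there is one more tool, called after "Emit:" as name([rows], argument=value, ...), one row to a line, values as JSON. drive_tool: Moves the arm, as the interface text tells. Its arguments: {"type":"object","properties":{"increments":{"type":"array","items":{"type":"array","items":{"type":"number","minimum":-1,"maximum":1}}},"squeeze":{"type":"number"}},"required":["increments"]}

```bash
ls; mkdir -p pics
cat > h.py <<'E'
import numpy as np, cv2
from scipy.spatial.transform import Rotation as R
from plant import telemetry, viewer, workorder
def ray(p,u,v):
    q=cv2.undistortPoints(np.array([[[u,v]]],float),p["K"],np.array(p["dist_coeffs"],float))[0,0]
    T=np.array(p["cam_to_world"]); return T[:3,3],T[:3,:3]@np.array([q[0],-q[1],-1.])
def at(p,u,v,z):
    o,d=ray(p,u,v); return o+d*(z-o[2])/d[2]
def proj(p,X):
    T=np.array(p["cam_to_world"]); c=(np.atleast_2d(X)-T[:3,3])@T[:3,:3]
    c=c*[1,-1,-1]
    return cv2.projectPoints(c,np.zeros(3),np.zeros(3),p["K"],np.array(p["dist_coeffs"],float))[0][:,0]
E
python3 - <<'E'
from h import *
s=telemetry.get_obs(); print(s)
ims=[]
for n in ("scene","top"):
    p=viewer.grab_frame(n); cv2.imwrite(f"pics/{n}0.png",p["image"])
    print(n,np.round(p["cam_to_world"],3).tolist())
    for l in ("magazine","magazine_tube","cartridge_wide","cartridge_slim","filter_box","septa_jar","tape_roll"):
        for r in viewer.recognise(l,p)[:3]:
            b=np.array(r["rect"])*[640,400,640,400]
            print(l,round(r["score"],2),b.round().tolist(),at(p,(b[0]+b[2])/2,b[3],0).round(3))
E
```

```text
pics
{'t': 0.0, 'joint_pos': array([ 9.85015407e-01,  2.76548673e-01,  1.50608869e+00, -1.22206700e-05,
        1.36071923e+00, -1.20995047e-01]), 'joint_velocities': array([ 8.57076659e-05,  2.72453733e-05,  2.08366303e-05, -2.10049145e-04,
       -6.93062556e-04, -1.30444247e-03]), 'effort': array([-7.26596300e-04, -4.04588771e+01, -2.37223238e+01,  7.02281180e-02,
        3.46372824e-02, -9.31620366e-05]), 'ee_pos': array([0.25742588, 0.5135266 , 0.20464888]), 'tcp_rot': array([-3.13984016e+00, -2.01047799e-04,  2.67680916e+00]), 'contact_force': array([-0.64126705,  1.63292982,  0.97382809]), 'wrist_torque': array([ 0.05561301,  0.02609952, -0.0145227 ]), 'grip_force': 0.0, 'finger_gap': 0.0937266019734904}
scene [[-0.998, -0.044, 0.039, 0.572], [0.058, -0.838, 0.542, 0.62], [0.009, 0.543, 0.84, 0.966], [0.0, 0.0, 0.0, 1.0]]
magazine 0.83 [260.0, 135.0, 317.0, 206.0] [0.617 0.039 0.   ]
magazine_tube 0.87 [263.0, 134.0, 317.0, 177.0] [ 0.61  -0.061  0.   ]
cartridge_wide 0.93 [327.0, 253.0, 352.0, 291.0] [0.493 0.291 0.   ]
cartridge_wide 0.91 [341.0, 298.0, 370.0, 334.0] [0.466 
[... 499 characters left out ...]
 [ 0.526 -0.045  0.   ]
magazine_tube 0.66 [348.0, 159.0, 385.0, 208.0] [ 0.55  -0.053  0.   ]
cartridge_wide 0.89 [198.0, 218.0, 226.0, 245.0] [0.441 0.381 0.   ]
cartridge_wide 0.59 [238.0, 213.0, 261.0, 237.0] [0.464 0.277 0.   ]
cartridge_slim 0.73 [431.0, 203.0, 455.0, 220.0] [ 0.516 -0.273  0.   ]
filter_box 0.73 [250.0, 157.0, 291.0, 193.0] [0.59  0.221 0.   ]
filter_box 0.55 [346.0, 160.0, 387.0, 207.0] [ 0.552 -0.054  0.   ]
filter_box 0.21 [237.0, 211.0, 263.0, 235.0] [0.469 0.275 0.   ]
septa_jar 0.62 [338.0, 156.0, 385.0, 216.0] [ 0.524 -0.039  0.   ]
septa_jar 0.61 [413.0, 166.0, 432.0, 181.0] [ 0.627 -0.217  0.   ]
tape_roll 0.93 [198.0, 174.0, 226.0, 202.0] [0.562 0.388 0.   ]
```

Run:
```python
import cv2
a=cv2.imread("pics/scene0.png")[80:370,200:420]; b=cv2.imread("pics/top0.png")[130:270,170:480]
cv2.imwrite("pics/c1.png",cv2.resize(a,None,fx=2,fy=2,interpolation=cv2.INTER_CUBIC))
cv2.imwrite("pics/c2.png",cv2.resize(b,None,fx=2.5,fy=2.5,interpolation=cv2.INTER_CUBIC))
```

```text
(no output)
```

View pics/c1.png

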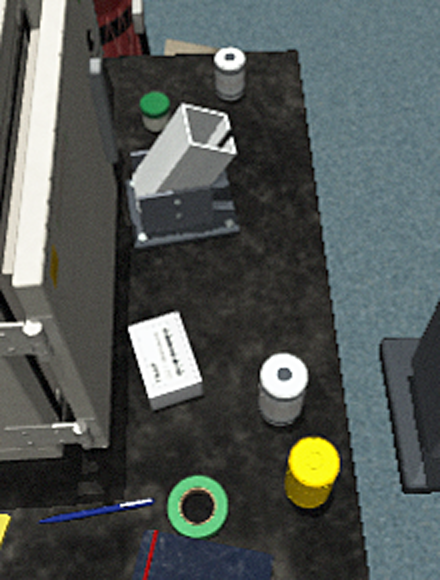

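View pics/c2.png

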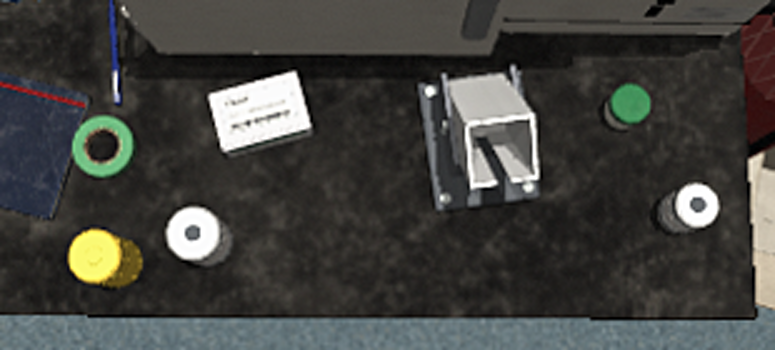

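The white cylinder near (340,270) in the scene view is the wide cartridge, and the yellow one beside it at about (355,316) is the look-alike. The slim one is at (314,116). The tube mouth faces the robot, and the carton, jar and tape sit clear of the path. Next I fit the poses.

```bash
cat > fit.py <<'E'
from h import *
from scipy.optimize import least_squares
def rims(x,y,r,h):
    a=np.linspace(0,2*np.pi,40); c=np.c_[x+r*np.cos(a),y+r*np.sin(a)]
    return np.r_[np.c_[c,0*a],np.c_[c,0*a+h]]
P={n:viewer.grab_frame(n) for n in ("scene","top")}
def box(p,X): q=proj(p,X); return np.r_[q.min(0),q.max(0)]
for lab,g,r,h in (("cartridge_wide",(.475,.28),.027,.1),("cartridge_wide",(.45,.385),.027,.1),("cartridge_slim",(.51,-.255),.023,.075),("septa_jar",(.64,-.2),.0225,.045)):
    obs={}
    for n,p in P.items():
        b0=box(p,rims(*g,r,h)); c=[]
        for m in viewer.masks_of(lab,p):
            v,u=np.nonzero(m["pixels"]); b=np.r_[u.min(),v.min(),u.max()+1,v.max()+1]-.5
            c.append((abs(b-b0).sum(),b))
        if c:
            e,b=min(c,key=lambda t:t[0])
            if e<60: obs[n]=b
    for use in [list(obs)]+[[k] for k in obs]:
        s=least_squares(lambda q:np.concatenate([box(P[n],rims(*q,r,h))-obs[n] for n in use]),g,loss="soft_l1")
        print(lab,use,s.x.round(4),s.fun.round(1))
def mouth(x,y,yaw,out=.034,d=.15):
    M=R.from_euler("zy",[yaw,-np.pi/6]).as_matrix()
    return np.array([x,y,.042])+np.array([[out,out,d],[out,-out,d],[-out,-out,d],[-out,out,d]])@M.T
t=np.array([[468,122],[536,115],[540,180],[470,188]])/2.5+[170,130]
s_=np.array([[226,113],[183,107],[188,145],[236,150]])/2+[200,80]  # placeholder order, resolved below
import itertools
def match(pts,p,q):
    m=proj(p,mouth(*q)); return min((m-pts[list(k)] for k in itertools.permutations(range(4))),key=lambda d:(d**2).sum()).ravel()
for use in ((1,1),(1,0),(0,1)):
    f=lambda q:np.r_[use[0]*match(t,P["top"],q),use[1]*match(s_,P["scene"],q)]
    s=least_squares(f,(.56,-.05,0.05),diff_step=1e-4); print("tube floor",use,s.x.round(4),s.fun.round(1),mouth(*s.x).mean(0).round(4))
    if use==(1,1): best=s.x
for n,z,(a,b) in (("scene",6,((125,215),(240,335))),("top",6,((145,225),(325,405)))):
    im=cv2.resize(P[n]["image"],None,fx=z,fy=z,interpolation=cv2.INTER_CUBIC)
    for o,d,c in ((.034,.15,(0,0,255)),(.03,.15,(0,255,0)),(.034,0,(255,0,0))):
        cv2.polylines(im,[np.int32((proj(P[n],mouth(*best,o,d))+.5)*z)],True,c,1)
    cv2.imwrite(f"pics/m_{n}.png",im[a*z:b*z,:][:, 0:] if 0 else im[a*z:b*z, {'scene':240,'top':325}[n]*z:{'scene':335,'top':405}[n]*z])
A=cv2.imread("pics/m_scene.png");B=cv2.imread("pics/m_top.png")
h=max(A.shape[0],B.shape[0]); pad=lambda I:cv2.copyMakeBorder(I,0,h-I.shape[0],0,0,0)
J=np.hstack([pad(A),pad(B)]); J=cv2.resize(J,None,fx=.75,fy=.75); print(J.shape); cv2.imwrite("pics/m.png",J)
E
python3 fit.py
```

```text
cartridge_wide ['scene', 'top'] [0.4941 0.2685] [-0.5 -0.4  0.1  0.3  0.1 -0.3 -0.2  1.3]
cartridge_wide ['scene'] [0.4936 0.2686] [-0.3 -0.4  0.3  0.3]
cartridge_wide ['top'] [0.4953 0.2684] [ 0.2 -0.8 -0.2  0.9]
cartridge_wide ['scene', 'top'] [0.4684 0.3694] [ 0.2 -0.6 -0.3  0.8  0.4 -0.7 -0.3  1.2]
cartridge_wide ['scene'] [0.4682 0.3692] [ 0.3 -0.7 -0.2  0.7]
cartridge_wide ['top'] [0.4688 0.3696] [ 0.4 -0.9 -0.4  1.1]
cartridge_slim ['scene', 'top'] [ 0.5299 -0.2647] [ 0.7 -2.  -0.4  0.4 -0.1 -0.6 -0.2  0.4]
cartridge_slim ['scene'] [ 0.5306 -0.2614] [ 0.5 -1.2 -0.5  1.2]
cartridge_slim ['top'] [ 0.5295 -0.2651] [ 0.  -0.5 -0.   0.5]
septa_jar ['scene', 'top'] [ 0.6473 -0.2067] [-1.7 -1.9  1.   0.8 -0.4 -0.4  0.2  0.6]
septa_jar ['scene'] [ 0.6461 -0.2047] [-1.3 -1.5  1.4  1.3]
septa_jar ['top'] [ 0.6476 -0.207 ] [-0.3 -0.5  0.3  0.5]
tube floor (1, 1) [ 0.6407 -0.0441  0.1276] [-1.7  0.4 -0.6 -0.  -0.4  0.3  0.   0.2  0.2 -0.8 -0.9 -3.3  0.2 -1.
 -0.6  1.4] [ 0.5657 -0.0441  0.1719]
tube floor (1, 0) [ 0.6412 -0.0458  0.1072] [-0.7 -0.1  0.4 -0.   0.   0.4  0.4 -0.2 -0.  -0.  -0.  -0.   0.  -0.
 -0.   0. ] [ 0.5662 -0.0458  0.1719]
tube floor (0, 1) [ 0.6401 -0.0412  0.1588] [-0.   0.  -0.  -0.  -0.   0.  -0.   0.   0.9  0.6 -1.  -2.2  0.  -0.6
 -0.   2. ] [ 0.5651 -0.0412  0.1719]Traceback (most recent call last):
  File "fit.py", line 37, in <module>
    cv2.imwrite(f"pics/m_{n}.png",im[a*z:b*z,:][:, 0:] if 0 else im[a*z:b*z, {'scene':240,'top':325}[n]*z:{'scene':335,'top':405}[n]*z])
                                                                 ~~^^^^^^^^^^^^^^^^^^^^^^^^^^^^^^^^^^^^^^^^^^^^^^^^^^^^^^^^^^^^^^^^^^^^
TypeError: slice indices must be integers or None or have an __index__ method
```

```bash
cat > go.py <<'E'
from h import *
import sys
# go.py x y z yaw tilt(deg, + = fingers' tip away from robot along magazine x)
def inc(x,y,z,yaw,tilt=0,ty=None,s=None):
    s=s or telemetry.get_obs(); M0=R.from_euler("xyz",s["tcp_rot"])
    T=R.from_euler("z",yaw)*R.from_euler("x",np.pi)
    if tilt: # tilt about world-horizontal axis perpendicular to direction ty
        T=R.from_rotvec(np.radians(-tilt)*np.array([-np.sin(ty),np.cos(ty),0]))*T
    d=M0.inv().apply(np.array([x,y,z])-s["ee_pos"])/.2
    r=(M0.inv()*T).as_rotvec()/(np.pi/2)
    return d.round(3).tolist()+r.round(3).tolist(), s
if __name__=="__main__":
    a=list(map(float,sys.argv[1:])); v,s=inc(*a)
    print(v,"steps",max(np.linalg.norm(v[:3])*4,np.linalg.norm(v[3:])*90/8.59).round(1),"t",round(s["t"],2),s["ee_pos"].round(4),s["tcp_rot"].round(3),s["joint_pos"].round(2),s["finger_gap"].round(4))
E
python3 go.py .494 .2685 .2 2.677
sed -i '/^for n,z/,$d' fit.py
cat >> fit.py <<'E'
z=6;out=[]
for n,a,b,c,d in (("scene",125,215,250,325),("top",145,225,330,400)):
    im=cv2.resize(P[n]["image"][a:b,c:d],None,fx=z,fy=z,interpolation=cv2.INTER_CUBIC)
    for o,dd,col in ((.034,.15,(0,0,255)),(.03,.15,(0,255,0)),(.034,0,(255,0,0))):
        cv2.polylines(im,[np.int32((proj(P[n],mouth(*best,o,dd))+.5-[c,a])*z)],True,col,1)
    out.append(cv2.copyMakeBorder(im,0,540-im.shape[0],0,0,0))
J=cv2.resize(np.hstack(out),None,fx=.88,fy=.88);cv2.imwrite("pics/m.png",J)
E
python3 fit.py >/dev/null
```

```text
Traceback (most recent call last):
  File "go.py", line 14, in <module>
    print(v,"steps",max(np.linalg.norm(v[:3])*4,np.linalg.norm(v[3:])*90/8.59).round(1),"t",round(s["t"],2),s["ee_pos"].round(4),s["tcp_rot"].round(3),s["joint_pos"].round(2),s["finger_gap"].round(4))
                                                                                                                                                                               ^^^^^^^^^^^^^^^^^^^^^
AttributeError: 'float' object has no attribute 'round'
```

View pics/m.png

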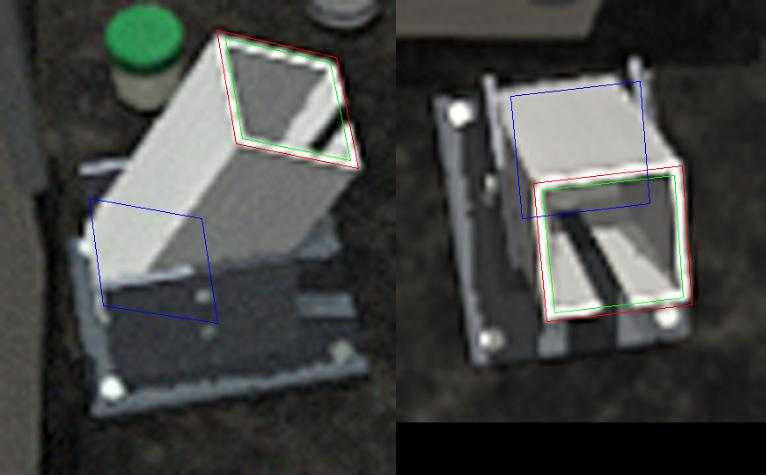

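The overlay matches the mouth rim in both views, near (290,145) in scene and (367,188) in top: mouth at (0.566, -0.044, 0.172), yaw about 0.125. I'll move now.

```bash
sed -i 's/s\["finger_gap"\].round(4)/round(s["finger_gap"],4)/' go.py; python3 go.py .494 .2685 .2 2.677; python3 go.py .494 .2685 .065 2.677
```

```text
[-1.606, -0.568, 0.027, 0.0, 0.0, -0.0] steps 6.8 t 1.8 [0.2578 0.514  0.2055] [3.141 0.    2.677] [ 0.98  0.28  1.5   0.    1.36 -0.12] 0.094
[-1.606, -0.568, 0.702, 0.0, 0.0, -0.0] steps 7.4 t 1.8 [0.2578 0.514  0.2055] [3.141 0.    2.677] [ 0.98  0.28  1.5   0.    1.36 -0.12] 0.094
```

Emit:
drive_tool([
  [1, -0.9, -0.32, 0, 0, 0, 0],
  [1, -0.9, -0.32, 0, 0, 0, 0],
  [1, -0.9, -0.32, 0, 0, 0, 0],
  [1, -0.9, -0.32, 0, 0, 0, 0],
])

```text
t: 2.2
ee_pos: [0.3914, 0.3744, 0.2056]
tcp_rot: [3.141, 0.001, 2.677]
contact_force: [-0.3, 0.5, -0.6]
finger_gap: 0.0943
grip_force: 0.0
```

Emit:
drive_tool([
  [1, -0.706, -0.25, 0.02, 0, 0, 0],
  [1, -0.706, -0.25, 0.02, 0, 0, 0],
  [1, -0.706, -0.25, 0.02, 0, 0, 0],
  [1, -0.706, -0.25, 0.02, 0, 0, 0],
  [1, -0.706, -0.25, 0.02, 0, 0, 0],
])

```text
t: 2.7
ee_pos: [0.4943, 0.2673, 0.2012]
tcp_rot: [-3.142, -0.001, 2.674]
contact_force: [-0.1, 0.3, -0.7]
finger_gap: 0.094
grip_force: 0.0
```

```bash
python3 - <<'E'
from h import *
p=viewer.grab_frame("wrist"); im=p["image"].copy()
for x,y,r,h in ((.494,.2685,.027,.1),(.494,.2685,.027,0)):
    a=np.linspace(0,2*np.pi,40); q=proj(p,np.c_[x+r*np.cos(a),y+r*np.sin(a),0*a+h])
    cv2.polylines(im,[np.int32(q)],True,(0,0,255),1)
cv2.imwrite("pics/w1.png",im)
E
python3 go.py .494 .2685 .065 2.677
```

```text
[-0.003, 0.002, 0.682, 0.0, -0.001, -0.001] steps 2.7 t 2.75 [0.4934 0.2682 0.2013] [ 3.142e+00 -1.000e-03  2.676e+00] [ 0.37  0.26  1.54  0.    1.34 -0.73] 0.0938
```

View pics/w1.png

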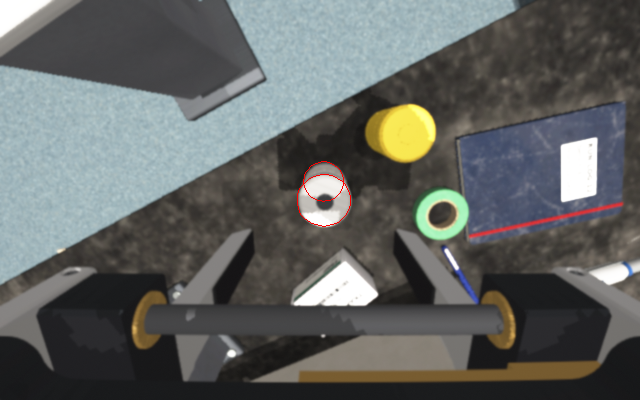

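The wrist view puts the cartridge top at (324,200), right on the predicted circle, with the yellow one clear at (400,133). I'll descend and grip.

Emit:
drive_tool([
  [1, 0, 0, 0.24, 0, 0, 0],
  [1, -0.003, 0.002, 0.48, 0, 0, 0],
  [1, -0.003, 0.002, 0.68, 0, 0, 0],
  [1, -0.003, 0.002, 0.68, 0, 0, 0],
  [1, -0.003, 0.002, 0.68, 0, 0, 0],
])

```text
t: 3.25
ee_pos: [0.4938, 0.2695, 0.066]
tcp_rot: [-3.142, -0.001, 2.679]
contact_force: [1.1, 0.7, 0.7]
finger_gap: 0.0938
grip_force: 0.0
```

Emit:
drive_tool([
  [-1, 0, 0, 0, 0, 0, 0],
  [-1, 0, 0, 0, 0, 0, 0],
  [-1, 0, 0, 0, 0, 0, 0],
  [-1, 0, 0, 0, 0, 0, 0],
  [-1, 0, 0, 0, 0, 0, 0],
], squeeze=25)

```text
t: 3.75
ee_pos: [0.4948, 0.2683, 0.0661]
tcp_rot: [3.141, 0.001, 2.677]
contact_force: [-0.2, -0.6, -0.8]
finger_gap: 0.0574
grip_force: 0.0
```

Emit:
drive_tool([
  [-1, 0, 0, 0, 0, 0, 0],
  [-1, 0, 0, 0, 0, 0, 0],
  [-1, 0, 0, 0, 0, 0, 0],
])

```text
t: 4.05
ee_pos: [0.4947, 0.2682, 0.0659]
tcp_rot: [3.141, 0.0, 2.677]
contact_force: [-0.8, 0.7, 3.7]
finger_gap: 0.0531
grip_force: 25.0
```

Emit:
drive_tool([
  [-1, 0, 0, -0.25, 0, 0, 0],
  [-1, 0, 0, -0.5, 0, 0, 0],
  [-1, 0, 0, -0.75, 0, 0, 0],
  [-1, 0, 0, -1, 0, 0, 0],
  [-1, 0, 0, -1, 0, 0, 0],
])

```text
t: 4.55
ee_pos: [0.498, 0.2697, 0.2724]
tcp_rot: [3.131, 0.009, 2.677]
contact_force: [1.1, 0.3, -2.7]
finger_gap: 0.0528
grip_force: 25.0
```

```bash
python3 go.py .49 .1 .29 3.267 30 .125
```

```text
[-0.345, -0.775, -0.093, -0.094, -0.316, -0.368] steps 5.2 t 4.55 [0.498  0.2697 0.2724] [3.131 0.009 2.677] [ 0.37  0.22  1.41  0.    1.49 -0.73] 0.0528
```

Emit:
drive_tool([
  [-1, -0.345, -0.775, -0.093, -0.094, -0.316, -0.368],
  [-1, -0.345, -0.775, -0.093, -0.094, -0.316, -0.368],
  [-1, -0.345, -0.775, -0.093, -0.094, -0.316, -0.368],
  [-1, -0.345, -0.775, -0.093, -0.094, -0.316, -0.368],
  [-1, -0.345, -0.775, -0.093, -0.094, -0.316, -0.368],
])

```text
t: 5.05
ee_pos: [0.4847, 0.0964, 0.2819]
tcp_rot: [-3.141, 0.492, -3.036]
contact_force: [0.3, 1.1, -1.9]
finger_gap: 0.0531
grip_force: 25.0
```

Emit:
drive_tool([
  [-1, 0, 0, 0, 0, 0, 0],
  [-1, 0, 0, 0, 0, 0, 0],
  [-1, 0, 0, 0, 0, 0, 0],
])

```text
t: 5.35
ee_pos: [0.488, 0.0992, 0.2842]
tcp_rot: [3.138, 0.491, -3.04]
contact_force: [1.0, 0.8, -2.4]
finger_gap: 0.053
grip_force: 25.0
```

```bash
python3 go.py .4958 -.0525 .294 3.267 30 .125
```

```text
[0.01, -0.758, -0.064, -0.005, -0.021, -0.013] steps 3.0 t 5.35 [0.488  0.0992 0.2842] [ 3.138  0.491 -3.04 ] [ 0.03 -0.16  1.9   0.05  0.91 -1.66] 0.053
```

Emit:
drive_tool([
  [-1, 0.01, -0.758, -0.064, -0.005, -0.021, -0.013],
  [-1, 0.01, -0.758, -0.064, -0.005, -0.021, -0.013],
  [-1, 0.01, -0.758, -0.064, -0.005, -0.021, -0.013],
  [-1, 0.01, -0.758, -0.064, -0.005, -0.021, -0.013],
  [-1, 0.01, -0.758, -0.064, -0.005, -0.021, -0.013],
])

```text
t: 5.85
ee_pos: [0.4966, -0.0561, 0.2943]
tcp_rot: [-3.141, 0.524, -3.02]
contact_force: [-0.1, 0.4, -2.3]
finger_gap: 0.0532
grip_force: 25.0
```

Emit:
drive_tool([
  [-1, 0, 0, 0, 0, 0, 0],
  [-1, 0, 0, 0, 0, 0, 0],
])

```text
t: 6.05
ee_pos: [0.4949, -0.0512, 0.2937]
tcp_rot: [3.141, 0.524, -3.013]
contact_force: [0.7, -0.4, -2.2]
finger_gap: 0.0532
grip_force: 25.0
```

```bash
cat > look.py <<'E'
from h import *; from go import inc
import sys
L=float(sys.argv[1]); r=float(sys.argv[2]); below=float(sys.argv[3])  # length, radius, TCP distance above bottom
s=telemetry.get_obs(); M=R.from_euler("xyz",s["tcp_rot"]).as_matrix(); tip=s["ee_pos"]
def mouth(x,y,yaw,out=.034,d=.15):
    Q=R.from_euler("zy",[yaw,-np.pi/6]).as_matrix()
    return np.array([x,y,.042])+np.array([[out,out,d],[out,-out,d],[-out,-out,d],[-out,out,d]])@Q.T
a=np.linspace(0,2*np.pi,40); ring=lambda k:tip+(np.c_[r*np.cos(a),r*np.sin(a),0*a+k])@M.T
z=6;out=[]
for n,A,B,C,D in (("scene",105,195,250,325),("top",145,225,325,395)):
    p=viewer.grab_frame(n); im=cv2.resize(p["image"][A:B,C:D],None,fx=z,fy=z,interpolation=cv2.INTER_CUBIC)
    for X,col in ((mouth(.6407,-.0441,.1276),(0,0,255)),(ring(below),(0,255,0)),(ring(below-L),(255,255,0))):
        cv2.polylines(im,[np.int32((proj(p,X)+.5-[C,A])*z)],True,col,1)
    out.append(cv2.copyMakeBorder(im,0,540-im.shape[0],0,0,0))
cv2.imwrite(sys.argv[4],cv2.resize(np.hstack(out),None,fx=.88,fy=.88))
E
python3 go.py .5206 -.0498 .2507 3.267 30 .125; python3 look.py .1 .027 .066 pics/l1.png
```

```text
[-0.003, -0.01, 0.25, 0.001, 0.0, 0.002] steps 1.0 t 6.05 [ 0.4949 -0.0512  0.2937] [ 3.141  0.524 -3.013] [-0.47 -0.16  1.89  0.34  1.   -2.3 ] 0.0532
```

View pics/l1.png

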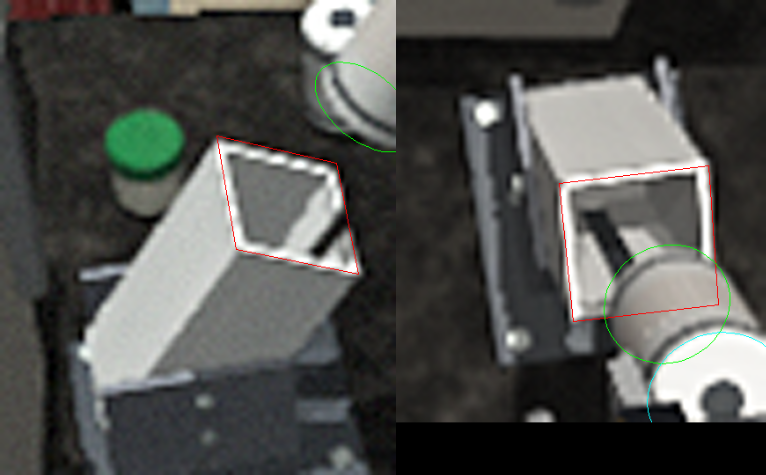

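The cartridge is held square, and its bottom edge in the top view is about where predicted (near (667,305) in the crop). I'll move in to just above the mouth.

Emit:
drive_tool([
  [-1, -0.003, -0.01, 0.12, 0.001, 0, 0.002],
  [-1, -0.003, -0.01, 0.25, 0.001, 0, 0.002],
  [-1, -0.003, -0.01, 0.3, 0.001, 0, 0.002],
  [-1, -0.003, -0.01, 0.3, 0.001, 0, 0.002],
  [-1, -0.003, -0.01, 0.3, 0.001, 0, 0.002],
])

```text
t: 6.65
ee_pos: [0.5255, -0.0505, 0.2431]
tcp_rot: [-3.141, 0.526, -3.018]
contact_force: [0.0, -0.2, -2.3]
finger_gap: 0.0532
grip_force: 25.0
```

```bash
python3 go.py .5330 -.0482 .2290 3.267 30 .125; python3 look.py .1 .027 .066 pics/l2.png
```

```text
[0.002, 0.007, 0.08, -0.001, 0.001, -0.001] steps 0.3 t 6.65 [ 0.5255 -0.0505  0.2431] [-3.141  0.526 -3.018] [-0.43 -0.08  1.96  0.36  0.84 -2.3 ] 0.0532
```

View pics/l2.png

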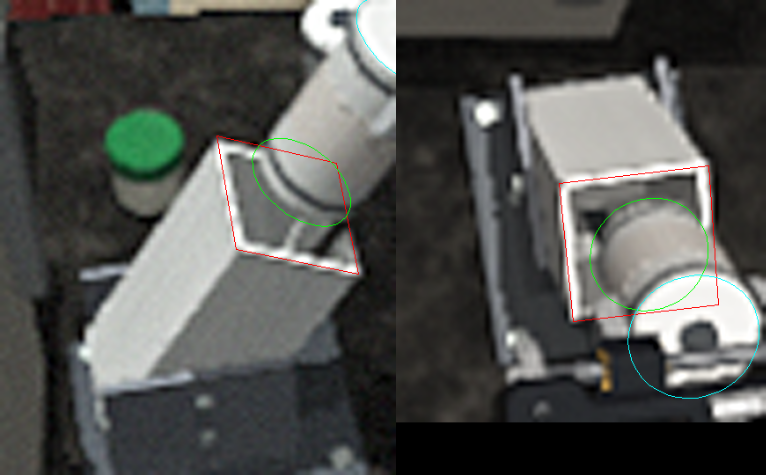

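```bash
cat > held.py <<'E'
from h import *
import sys
from scipy.optimize import minimize
lab=sys.argv[1]; L,r,below=map(float,sys.argv[2:5])
s=telemetry.get_obs(); M=R.from_euler("xyz",s["tcp_rot"]); tip=s["ee_pos"]
Q=R.from_euler("zy",[.1276,-np.pi/6]); F=np.array([.6407,-.0441,.042])
a=np.linspace(0,2*np.pi,48)
def pts(q):
    T=M*R.from_rotvec([q[2],q[3],0]); o=tip+M.apply([q[0],q[1],-.019])
    c=[np.c_[rr*np.cos(a),rr*np.sin(a),0*a+k+.019] for rr,k in ((r-.003,below+q[4]),(r,below+q[4]-.003),(r,below+q[4]-L+.003),(r-.003,below+q[4]-L))]
    return o+T.apply(np.vstack(c)), T,o
obs=[]
for n in ("scene","top"):
    p=viewer.grab_frame(n); ms=viewer.masks_of(lab,p); c=proj(p,tip)[0]
    ms=[(np.hypot(*(np.array(np.nonzero(m["pixels"]))[::-1].mean(1)-c)),m["score"],m["pixels"]) for m in ms]
    ms=[m for m in ms if m[0]<25]
    if ms:
        m=min(ms,key=lambda t:t[0]); print(n,m[:2],m[2].sum()); obs.append((p,m[2]))
def cost(q,full=False):
    e=0
    for p,m in obs:
        z=8; im=np.zeros((3200//z*z//8*8,5120),np.uint8) if 0 else np.zeros((1600,2560),np.uint8)
        cv2.fillConvexPoly(im,cv2.convexHull(np.int32((proj(p,pts(q)[0])+.5)*4)),255)
        f=cv2.resize(im,(640,400),interpolation=cv2.INTER_AREA)/255.
        e+=abs(f-m).sum()/m.sum()
    return e+ (q[2]/.1)**2*.02+(q[3]/.1)**2*.02+((np.array([q[0],q[1],q[4]])/.006)**2).sum()*.01
b=minimize(cost,np.zeros(5),method="Nelder-Mead",options=dict(initial_simplex=np.vstack([np.zeros(5),np.diag([.003,.003,.04,.04,.004])]),maxiter=250))
print(b.x.round(4),cost(np.zeros(5)),b.fun)
for q in (np.zeros(5),b.x):
    _,T,o=pts(q); e=o+T.apply([0,0,.019+below+q[4]]); t=o+T.apply([0,0,.019+below+q[4]-L])
    print("in tube frame mm: bottom",(Q.inv().apply(e-F)*1e3).round(1),"top",(Q.inv().apply(t-F)*1e3).round(1))
E
python3 held.py cartridge_wide .1 .027 .066
```

```text
scene (np.float64(6.767029351567267), 0.69) 755
top (np.float64(4.310439282053999), 0.83) 596
[-0.0015 -0.0014 -0.0064  0.0621  0.0021] 0.655979568590848 0.5900200277592913
in tube frame mm: bottom [  0.9  -3.1 166.4] top [ 1.000e-01 -9.100e+00  2.662e+02]
in tube frame mm: bottom [ -3.   -3.8 164.4] top [  2.4 -10.5 264. ]
```

Found a bug: lowercase euler order in my tube model. I'll refit with the intrinsic order, using the plate corners as a check on yaw.

```bash
sed -i 's/from_euler("zy"/from_euler("ZY"/' fit.py look.py held.py; sed -i 's/^P={n:.*/P={n:dict(viewer.grab_frame(n),image=cv2.imread(f"pics\/{n}0.png")) for n in ("scene","top")}/' fit.py
# drop the cartridge fit part
python3 - <<'E'
s=open('fit.py').read()
i=s.index("for lab,g"); j=s.index("def mouth"); s=s[:i]+s[j:]
# plate corners (z=12mm top surface), from earlier crops
s=s.replace('z=6;out=[]','''from h import *
cs=np.array([[96,412],[366,366]])/(6*.88)+[250,125]; ct=np.array([[(435),100],[475,365]],float)-[396,0]; ct=ct/(6*.88)+[330,145]
for nn,c in (("scene",cs),("top",ct)):
    W=[at(P[nn],*k,.012 if nn=="top" else 0.0) for k in c]; d=W[1]-W[0]; print(nn,"plate edge",np.round(W,3).tolist(),"angle",np.arctan2(d[1],d[0]))
z=6;out=[]''')
open('fit.py','w').write(s)
E
python3 fit.py
```

```text
tube floor (1, 1) [ 0.64   -0.0341  0.1346] [-1.4  0.5 -0.6 -0.2 -0.7  0.1 -0.   0.4  0.5 -1.5 -1.2 -2.9 -0.1 -0.3
 -0.3  1. ] [ 0.5657 -0.0442  0.1719]
tube floor (1, 0) [ 0.6408 -0.0373  0.1136] [-0.5 -0.   0.4 -0.1 -0.2  0.2  0.4 -0.1 -0.  -0.  -0.  -0.  -0.  -0.
 -0.   0. ] [ 0.5662 -0.0458  0.1719]
tube floor (0, 1) [ 0.6391 -0.0289  0.1635] [-0.   0.  -0.  -0.  -0.  -0.  -0.   0.   1.2 -0.4 -1.3 -1.7 -0.3  0.3
  0.3  1.6] [ 0.5651 -0.0411  0.1719]
scene plate edge [[0.674, 0.025, 0.0], [0.527, 0.004, 0.0]] angle -2.9945736777216725
top plate edge [[0.674, 0.03, 0.012], [0.529, 0.009, 0.012]] angle -2.9959776385865746
```

View pics/m.png

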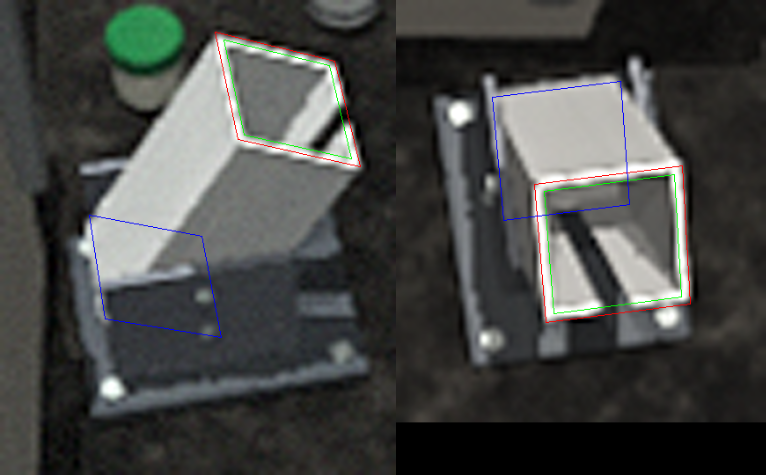

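```bash
sed -i 's/\.6407,-\.0441,\.042/.6401,-.0345,.042/; s/\[\.1276,/[.14,/' held.py; sed -i 's/mouth(.6407,-.0441,.1276)/mouth(.6401,-.0345,.14)/' look.py; python3 go.py .5282 -.0503 .2377 3.2816 30 .14
```

```text
[0.0, 0.003, 0.03, -0.006, 0.001, -0.01] steps 0.1 t 7.05 [ 0.5253 -0.0513  0.2429] [-3.141  0.526 -3.019] [-0.43 -0.08  1.96  0.36  0.84 -2.3 ] 0.0532
```

Emit:
drive_tool([
  [-1, 0, 0.003, 0.03, -0.006, 0.001, -0.01],
  [-1, 0, 0.003, 0.03, -0.006, 0.001, -0.01],
  [-1, 0, 0.003, 0.03, -0.006, 0.001, -0.01],
])

```text
t: 7.35
ee_pos: [0.5281, -0.0502, 0.2372]
tcp_rot: [3.141, 0.523, -3.002]
contact_force: [0.2, 0.4, -2.4]
finger_gap: 0.0529
grip_force: 25.0
```

```bash
python3 go.py .5282 -.0503 .2377 3.2816 30 .14; python3 held.py cartridge_wide .1 .027 .066; python3 look.py .1 .027 .066 pics/l3.png
```

```text
[-0.002, -0.0, -0.002, 0.0, -0.0, -0.0] steps 0.0 t 7.35 [ 0.5281 -0.0502  0.2372] [ 3.141  0.523 -3.002] [-0.43 -0.07  1.96  0.37  0.83 -2.33] 0.0529
scene (np.float64(6.158204269649553), 0.88) 753
top (np.float64(4.875064982896029), 0.76) 538
[-0.0035  0.0004  0.0279  0.0973  0.0011] 0.7578777099488916 0.628414759364635
in tube frame mm: bottom [-4.000e-01  1.000e-01  1.596e+02] top [-3.000e-01  1.000e-01  2.596e+02]
in tube frame mm: bottom [ -5.2  -1.9 159. ] top [  4.5   0.9 258.5]
```

View pics/l3.png

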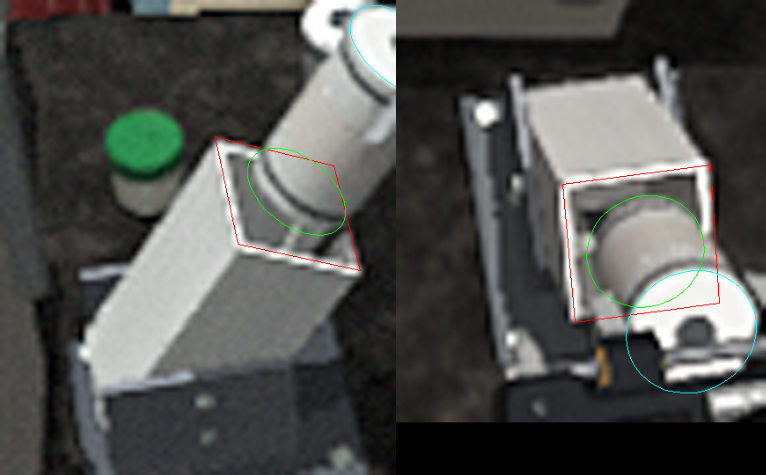

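The mask fit and the picture agree: the cartridge has swung about 5° in the pads, with its lower end toward the low wall (crop edge at (262,150) against the predicted 247). I'll tighten the grip and tilt to compensate.

Emit:
drive_tool([
  [-1, 0, 0, -0.02, 0, -0.02, 0],
  [-1, 0, 0, -0.02, 0, -0.05, 0],
  [-1, 0, 0, -0.02, 0, -0.05, 0],
  [-1, 0, 0, -0.02, 0, -0.05, 0],
], squeeze=45)

```text
t: 8.05
ee_pos: [0.526, -0.0506, 0.2407]
tcp_rot: [-3.141, 0.601, -3.002]
contact_force: [1.1, -0.3, -2.7]
finger_gap: 0.0531
grip_force: 45.0
```

```bash
cat > edge.py <<'E'
# edge-based refinement: left/right silhouettes of the held cylinder, both views; maximise image gradient along model outline
from held import *
def gr(p):
    g=cv2.GaussianBlur(cv2.cvtColor(p["image"],cv2.COLOR_BGR2GRAY).astype(np.float32),(0,0),.8)
    return np.hypot(cv2.Sobel(g,cv2.CV_32F,1,0),cv2.Sobel(g,cv2.CV_32F,0,1))
G=[gr(p) for p,_ in obs]
def ec(q):
    e=0
    for (p,_),g in zip(obs,G):
        X=pts(q)[0]; n=48; o=(below+q[4])
        for A,B in ((X[n:2*n],X[2*n:3*n]),):
            ua=proj(p,A); ub=proj(p,B); d=ub.mean(0)-ua.mean(0); nn=np.array([-d[1],d[0]])/np.hypot(*d)
            for sgn in (1,-1):
                i=np.argmax(sgn*ua@nn); j=np.argmax(sgn*ub@nn)
                t=np.linspace(0.05,.55,25)[:,None]; L_=ua[i]*(1-t)+ub[j]*t
                v=cv2.remap(g,L_[:,0].astype(np.float32),L_[:,1].astype(np.float32),cv2.INTER_LINEAR); e-=np.minimum(v,150).mean()/150
    return e+((q[2:4]/.15)**2).sum()*.1+((q[:2]/.006)**2).sum()*.1
best=min((minimize(ec,np.array([x,y,rx,ry,0]),method="Nelder-Mead",options=dict(maxiter=200)) for x in (-.003,0,.003) for y in (0,) for rx in (-.04,0.,.04) for ry in (-.05,0,.05,.1)),key=lambda b:b.fun)
q=best.x;q[4]=0; _,T,o=pts(q); e=o+T.apply([0,0,.019+below]); t=o+T.apply([0,0,.019+below-L])
print("edge",q.round(4),round(best.fun,3),"zero",round(ec(np.zeros(5)),3),"bottom",(Q.inv().apply(e-F)*1e3).round(1),"top",(Q.inv().apply(t-F)*1e3).round(1))
E
python3 edge.py cartridge_wide .1 .027 .066;python3 go.py .5282 -.0503 .2377 3.2816 30 .14
```

```text
scene (np.float64(6.272982464151862), 0.58) 749
top (np.float64(3.887841233898976), 0.67) 743
[-0.0022 -0.0014 -0.0057  0.0692  0.0012] 0.4771093660291502 0.4177009325833152
in tube frame mm: bottom [  4.7   0.  163.9] top [ -3.    0.  263.6]
in tube frame mm: bottom [  1.1  -0.9 162.6] top [ 2.000e-01 -1.500e+00  2.626e+02]
edge [ 0.0007 -0.0011  0.0429  0.0795  0.    ] -3.924 zero -3.593 bottom [ -2.7  -4.8 163.7] top [ -2.5  -0.5 263.6]
[0.004, -0.0, 0.018, -0.0, 0.05, 0.001] steps 0.5 t 8.25 [ 0.5268 -0.0505  0.2411] [-3.141  0.602 -3.   ] [-0.48 -0.1   2.02  0.49  0.77 -2.47] 0.053
```

Emit:
drive_tool([
  [-1, 0.003, 0.004, 0.04, 0, 0, 0],
  [-1, 0.005, 0.004, 0.07, 0, 0, 0],
  [-1, 0.007, 0.004, 0.09, 0, 0, 0],
  [-1, 0.008, 0.004, 0.11, 0, 0, 0],
])

```text
t: 8.65
ee_pos: [0.5372, -0.0478, 0.2208]
tcp_rot: [3.141, 0.601, -3.001]
contact_force: [-0.0, 0.4, -2.5]
finger_gap: 0.0533
grip_force: 45.0
```

Emit:
drive_tool([
  [-1, 0.002, 0, 0.025, 0, 0, 0],
  [-1, 0.004, 0, 0.05, 0, 0, 0],
  [-1, 0.006, 0, 0.075, 0, 0, 0],
  [-1, 0.008, 0, 0.1, 0, 0, 0],
  [-1, 0.008, 0, 0.1, 0, 0, 0],
])

```text
t: 9.15
ee_pos: [0.5469, -0.0464, 0.2034]
tcp_rot: [3.141, 0.601, -3.001]
contact_force: [-0.6, -0.0, -2.5]
finger_gap: 0.0527
grip_force: 45.0
```

Emit:
drive_tool([
  [-1, 0.002, 0, 0.025, 0, 0, 0],
  [-1, 0.004, 0, 0.05, 0, 0, 0],
  [-1, 0.006, 0, 0.075, 0, 0, 0],
  [-1, 0.008, 0, 0.1, 0, 0, 0],
  [-1, 0.008, 0, 0.1, 0, 0, 0],
])

```text
t: 9.65
ee_pos: [0.5568, -0.045, 0.1859]
tcp_rot: [3.141, 0.601, -3.001]
contact_force: [-0.8, 0.6, -2.5]
finger_gap: 0.0527
grip_force: 45.0
```

Emit:
drive_tool([
  [0.6, 0, 0, 0, 0, 0, 0],
  [0.6, 0, 0, 0, 0, 0, 0],
  [0.6, 0, 0, 0, 0, 0, 0],
  [0.6, 0, 0, 0, 0, 0, 0],
  [0.6, 0, 0, 0, 0, 0, 0],
])

```text
t: 10.15
ee_pos: [0.5572, -0.0454, 0.1873]
tcp_rot: [-3.141, 0.603, -3.001]
contact_force: [-0.5, 0.5, -0.5]
finger_gap: 0.0753
grip_force: 0.0
```

Emit:
drive_tool([
  [0.6, 0, 0, 0, 0, 0, 0],
  [0.6, 0, 0, -0.2, 0, 0, 0],
  [0.6, 0, 0, -0.4, 0, 0, 0],
  [0.6, 0, 0, -0.6, 0, 0, 0],
  [0.6, 0, 0, -0.6, 0, 0, 0],
])

```text
t: 10.65
ee_pos: [0.4903, -0.0562, 0.2914]
tcp_rot: [-3.134, 0.61, -2.998]
contact_force: [0.1, 0.3, 0.5]
finger_gap: 0.0751
grip_force: 0.0
```

```bash
python3 go.py .5299 -.2647 .18 3.1416
python3 - <<'E'
from h import *
out=[]
for n,A,B,C,D in (("scene",105,195,250,325),("top",145,225,325,395)):
    p=viewer.grab_frame(n); im=cv2.resize(p["image"][A:B,C:D],None,fx=6,fy=6,interpolation=cv2.INTER_CUBIC)
    out.append(cv2.copyMakeBorder(im,0,540-im.shape[0],0,0,0))
cv2.imwrite("pics/d1.png",cv2.resize(np.hstack(out),None,fx=.88,fy=.88))
E
```

```text
[0.281, -1.056, 0.492, 0.023, 0.388, 0.087] steps 4.8 t 10.65 [ 0.4903 -0.0562  0.2914] [-3.134  0.61  -2.998] [-0.56 -0.2   1.97  0.47  0.93 -2.47] 0.0751
```

View pics/d1.png

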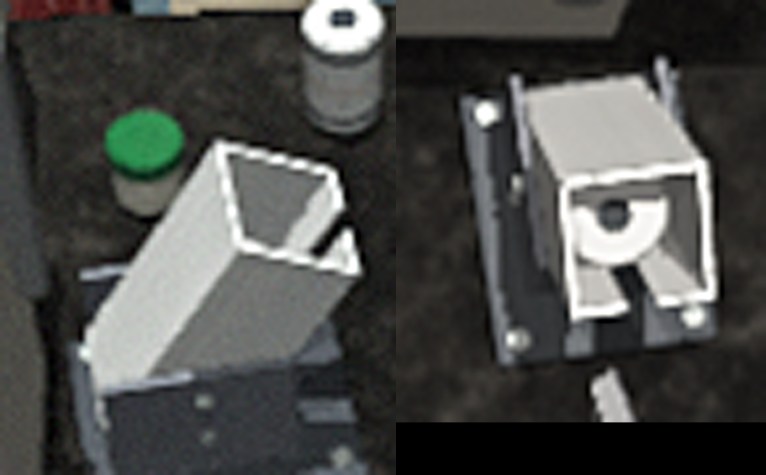

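The wide cartridge slid down, with its cap visible deep in the tube at crop (615,215). I'll check the depth numerically while heading to the slim one.

```bash
python3 go.py .5299 -.2447 .25 3.2816
python3 - <<'E'
from h import *
p=viewer.grab_frame("top"); Q=R.from_euler("ZY",[.14,-np.pi/6]);F=np.array([.6401,-.0345,.042])
for h in (.1,.11,.12,.13):
    u=proj(p,F+Q.apply([-.003,0,h]))[0]; print(h,((u+.5-[325,145])*5.28+[396,0]).round(0))
E
```

```text
[0.049, -0.966, 0.19, -0.001, 0.384, 0.0] steps 4.0 t 10.75 [ 0.4896 -0.0551  0.2866] [-3.14   0.604 -3.001] [-0.55 -0.2   1.98  0.47  0.93 -2.47] 0.075
0.1 [623. 216.]
0.11 [627. 223.]
0.12 [631. 230.]
0.13 [634. 237.]
```

Emit:
drive_tool([
  [1, 0.049, -0.966, 0.19, 0, 0.384, 0],
  [1, 0.049, -0.966, 0.19, 0, 0.384, 0],
  [1, 0.049, -0.966, 0.19, 0, 0.384, 0],
  [1, 0.049, -0.966, 0.19, 0, 0.384, 0],
  [1, 0.049, -0.966, 0.19, 0, 0.384, 0],
])

```text
t: 11.3
ee_pos: [0.5357, -0.249, 0.2376]
tcp_rot: [3.135, -0.014, -3.001]
contact_force: [-0.6, 0.9, -1.4]
finger_gap: 0.0941
grip_force: 0.0
```

Emit:
drive_tool([
  [1, 0, 0, 0, 0, 0, 0],
  [1, 0, 0, 0, 0, 0, 0],
])

```text
t: 11.5
ee_pos: [0.5294, -0.2428, 0.2475]
tcp_rot: [3.139, -0.003, -3.0]
contact_force: [-0.4, 1.0, -0.4]
finger_gap: 0.0938
grip_force: 0.0
```

```bash
python3 go.py .5299 -.2645 .042 3.2816
python3 - <<'E'
from h import *
from scipy.optimize import least_squares
a=np.linspace(0,2*np.pi,40)
for n in ("wrist","top"):
    p=viewer.grab_frame(n)
    X=lambda q:np.r_[np.c_[q[0]+.023*np.cos(a),q[1]+.023*np.sin(a),0*a+.003],np.c_[q[0]+.023*np.cos(a),q[1]+.023*np.sin(a),0*a+.072],np.c_[q[0]+.02*np.cos(a),q[1]+.02*np.sin(a),0*a+.075],np.c_[q[0]+.02*np.cos(a),q[1]+.02*np.sin(a),0*a]]
    bx=lambda q:(lambda k:np.r_[k.min(0),k.max(0)])(proj(p,X(q)))
    for m in viewer.masks_of("cartridge_slim",p)[:2]:
        v,u=np.nonzero(m["pixels"]); b=np.r_[u.min(),v.min(),u.max()+1,v.max()+1]-.5
        s=least_squares(lambda q:bx(q)-b,(.53,-.265)); print(n,round(m["score"],2),b,s.x.round(4),s.fun.round(1))
E
```

```text
[0.01, -0.11, 1.027, 0.002, -0.002, 0.001] steps 4.1 t 11.5 [ 0.5294 -0.2428  0.2475] [ 3.139e+00 -3.000e-03 -3.000e+00] [-0.55  0.27  1.41  0.    1.47 -2.26] 0.0938
wrist 0.81 [289.5 160.5 326.5 202.5] [ 0.5304 -0.2616] [ 0.3 -0.2 -0.3  0.2]
wrist 0.7 [483.5 245.5 512.5 273.5] [0.6086 0.0299] [-15.  -10.2  13.1  10.4]
top 0.8 [432.5 205.5 455.5 222.5] [ 0.5267 -0.2622] [-0.6 -1.3  0.6  1.4]
```

Emit:
drive_tool([
  [1, 0.009, -0.098, 0.1, 0.002, -0.002, 0.001],
  [1, 0.009, -0.098, 0.35, 0.002, -0.002, 0.001],
  [1, 0.009, -0.098, 0.6, 0.002, -0.002, 0.001],
  [1, 0.009, -0.098, 0.8, 0.002, -0.002, 0.001],
  [1, 0.009, -0.098, 1.0, 0.002, -0.002, 0.001],
])

```text
t: 12.2
ee_pos: [0.5303, -0.2634, 0.0495]
tcp_rot: [-3.136, 0.005, -3.003]
contact_force: [0.4, 0.5, -0.4]
finger_gap: 0.0939
grip_force: 0.0
```

Emit:
drive_tool([
  [0.5, 0, 0, 0.02, 0, 0, 0],
  [0.3, 0, 0, 0.02, 0, 0, 0],
  [-1, 0, 0, 0.02, 0, 0, 0],
  [-1, 0, 0, 0.02, 0, 0, 0],
  [-1, 0, 0, 0.02, 0, 0, 0],
], squeeze=25)

```text
t: 12.7
ee_pos: [0.5319, -0.2645, 0.047]
tcp_rot: [-3.136, 0.005, -3.003]
contact_force: [-0.0, 0.7, 1.2]
finger_gap: 0.0575
grip_force: 0.0
```

Emit:
drive_tool([
  [-1, 0, 0, 0, 0, 0, 0],
  [-1, 0, 0, 0, 0, 0, 0],
  [-1, 0, 0, 0, 0, 0, 0],
  [-1, 0, 0, 0, 0, 0, 0],
  [-1, 0, 0, 0, 0, 0, 0],
])

```text
t: 13.2
ee_pos: [0.5312, -0.2638, 0.0457]
tcp_rot: [-3.138, 0.003, -3.003]
contact_force: [-0.8, 2.5, 5.6]
finger_gap: 0.0453
grip_force: 25.0
```

Emit:
drive_tool([
  [-1, 0, 0, 0, 0, 0, 0],
  [-1, 0, 0, 0, 0, 0, 0],
  [-1, 0, 0, 0, 0, 0, 0],
], squeeze=55)

```text
t: 13.5
ee_pos: [0.5312, -0.2638, 0.0457]
tcp_rot: [-3.138, 0.003, -3.003]
contact_force: [-1.6, 2.5, 6.0]
finger_gap: 0.0451
grip_force: 55.0
```

Emit:
drive_tool([
  [-1, 0, 0, -0.15, 0, 0, 0],
  [-1, 0, 0, -0.4, 0, 0, 0],
  [-1, 0, 0, -0.65, 0, 0, 0],
  [-1, 0, 0, -0.9, 0, 0, 0],
  [-1, 0, 0, -1, 0, 0, 0],
])

```text
t: 14.0
ee_pos: [0.532, -0.2646, 0.25]
tcp_rot: [-3.133, 0.008, -3.003]
contact_force: [1.1, -0.3, -1.5]
finger_gap: 0.0449
grip_force: 55.0
```

```bash
python3 go.py .49 -.2 .30 3.2816 30 .14
```

```text
[0.161, 0.347, -0.254, -0.006, -0.328, 0.001] steps 3.4 t 14.0 [ 0.532  -0.2646  0.25  ] [-3.133  0.008 -3.003] [-0.58  0.28  1.39 -0.    1.46 -2.29] 0.0449
```

```bash
python3 go.py .49 -.08 .30 3.2816
```

```text
[0.078, 0.941, -0.259, -0.006, 0.005, -0.001] steps 3.9 t 14.0 [ 0.532  -0.2646  0.25  ] [-3.133  0.008 -3.003] [-0.58  0.28  1.39 -0.    1.46 -2.29] 0.0449
```

Emit:
drive_tool([
  [-1, 0.02, 0.15, -0.259, -0.006, 0.005, 0],
  [-1, 0.05, 0.4, -0.259, -0.006, 0.005, 0],
  [-1, 0.07, 0.65, -0.259, -0.006, 0.005, 0],
  [-1, 0.078, 0.85, -0.259, -0.006, 0.005, 0],
  [-1, 0.078, 0.941, -0.259, -0.006, 0.005, 0],
])

```text
t: 14.5
ee_pos: [0.4868, -0.0753, 0.296]
tcp_rot: [3.133, -0.007, -3.0]
contact_force: [1.3, -0.8, -1.0]
finger_gap: 0.0451
grip_force: 55.0
```

```bash
python3 go.py .5133 -.0524 .2637 3.2816 30 .14
```

```text
[-0.148, 0.093, 0.161, 0.005, -0.337, -0.0] steps 3.5 t 14.5 [ 0.4868 -0.0753  0.296 ] [ 3.133 -0.007 -3.   ] [-0.3   0.12  1.49  0.    1.54 -2.01] 0.0451
```

Emit:
drive_tool([
  [-1, 0, 0.09, -0.05, 0, -0.09, 0],
  [-1, 0, 0.093, -0.05, 0, -0.18, 0],
  [-1, -0.05, 0.093, 0, 0.005, -0.26, 0],
  [-1, -0.1, 0.093, 0.08, 0.005, -0.32, 0],
  [-1, -0.148, 0.093, 0.161, 0.005, -0.337, 0],
])

```text
t: 15.0
ee_pos: [0.5121, -0.0557, 0.2618]
tcp_rot: [-3.141, 0.523, -3.005]
contact_force: [-0.8, 0.1, -1.7]
finger_gap: 0.045
grip_force: 55.0
```

Emit:
drive_tool([
  [-1, 0, 0, 0, 0, 0, 0],
  [-1, 0, 0, 0, 0, 0, 0],
])

```text
t: 15.2
ee_pos: [0.5149, -0.0563, 0.2636]
tcp_rot: [-3.14, 0.522, -3.004]
contact_force: [0.2, 0.8, -1.8]
finger_gap: 0.0452
grip_force: 55.0
```

```bash
python3 go.py .5331 -.0496 .2291 3.2816 30 .14; python3 edge.py cartridge_slim .075 .023 .046; python3 - <<'E'
E
```

```text
[0.004, 0.021, 0.197, -0.002, -0.001, -0.001] steps 0.8 t 15.2 [ 0.5149 -0.0563  0.2636] [-3.14   0.522 -3.004] [-0.46 -0.11  1.93  0.36  0.91 -2.33] 0.0452
scene (np.float64(4.0792076294987), 0.69) 507
top (np.float64(3.093440811252962), 0.96) 434
[-0.0017 -0.0015  0.0249  0.0884  0.0015] 0.7360610083570234 0.6047497887994261
in tube frame mm: bottom [  0.7  -4.2 209.4] top [  0.9  -4.1 284.4]
in tube frame mm: bottom [ -3.5  -7.3 208.2] top [  3.3  -5.3 282.9]
edge [ 0.001   0.0011  0.0021 -0.0001  0.    ] -3.879 zero -3.452 bottom [ -0.3  -3.2 209.4] top [-2.000e-01 -2.900e+00  2.844e+02]
```

Emit:
drive_tool([
  [-1, 0.004, 0.021, 0.1, -0.002, -0.001, 0],
  [-1, 0.004, 0.021, 0.2, -0.002, -0.001, 0],
  [-1, 0.004, 0.021, 0.25, -0.002, -0.001, 0],
  [-1, 0.004, 0.021, 0.3, -0.002, -0.001, 0],
  [-1, 0.004, 0.021, 0.33, -0.002, -0.001, 0],
])

```text
t: 15.9
ee_pos: [0.5472, -0.0477, 0.2059]
tcp_rot: [3.14, 0.525, -3.004]
contact_force: [0.2, -0.1, -0.4]
finger_gap: 0.0446
grip_force: 55.0
```

```bash
python3 go.py .5584 -.0460 .1849 3.2816 30 .14; python3 edge.py cartridge_slim .075 .023 .046; python3 look.py .075 .023 .046 pics/l4.png
```

```text
[0.003, 0.0, 0.12, 0.0, 0.001, -0.001] steps 0.5 t 15.9 [ 0.5472 -0.0477  0.2059] [ 3.14   0.525 -3.004] [-0.4  -0.01  1.99  0.39  0.74 -2.35] 0.0446
scene (np.float64(3.217382069227195), 0.71) 424
top (np.float64(3.2984054202802753), 0.8) 330
[-8.200e-03  1.000e-03  4.010e-02  2.015e-01 -1.000e-04] 0.9451861567954798 0.7562394759686409
in tube frame mm: bottom [ 7.000e-01 -1.000e-01  1.429e+02] top [ 6.000e-01 -1.000e-01  2.179e+02]
in tube frame mm: bottom [ -4.   -1.7 144.4] top [ 10.9   1.2 217.8]
edge [ 0.0005  0.0036  0.0009 -0.0176  0.    ] -3.857 zero -3.492 bottom [  1.4   3.4 142.9] top [ -0.    3.5 217.9]
```

View pics/l4.png

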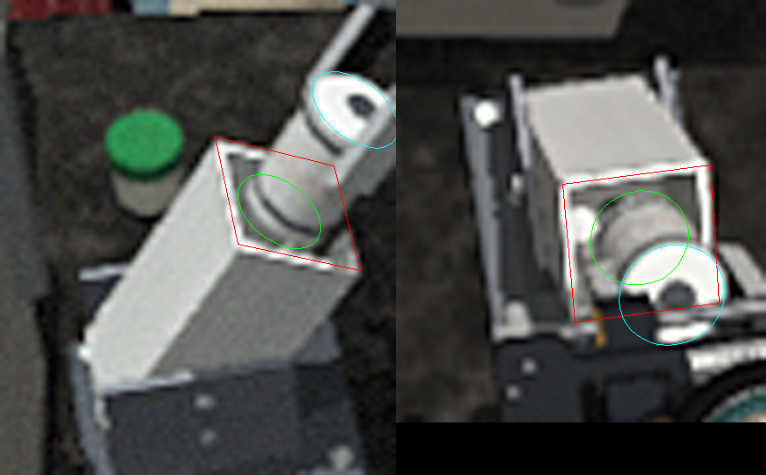

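The slim cartridge has just entered the mouth, clear of the rim and centred (crop (285,210) and (640,240)). I'll continue in.

Emit:
drive_tool([
  [-1, 0.001, 0, 0.03, 0, 0, 0],
  [-1, 0.002, 0, 0.06, 0, 0, 0],
  [-1, 0.003, 0, 0.09, 0, 0, 0],
  [-1, 0.003, 0, 0.115, 0, 0, 0],
  [-1, 0.003, 0, 0.115, 0, 0, 0],
])

```text
t: 16.7
ee_pos: [0.5573, -0.0459, 0.1849]
tcp_rot: [3.139, 0.523, -3.004]
contact_force: [0.5, -0.0, -2.2]
finger_gap: 0.0451
grip_force: 55.0
```

Emit:
drive_tool([
  [0.8, 0, 0, 0, 0, 0, 0],
  [0.8, 0, 0, 0, 0, 0, 0],
  [0.8, 0, 0, 0, 0, 0, 0],
  [0.8, 0, 0, 0, 0, 0, 0],
  [0.8, 0, 0, 0, 0, 0, 0],
])

```text
t: 17.2
ee_pos: [0.5577, -0.0463, 0.1864]
tcp_rot: [3.14, 0.526, -3.004]
contact_force: [-0.1, -0.6, 0.2]
finger_gap: 0.0812
grip_force: 0.0
```

Emit:
drive_tool([
  [0.8, 0, 0, 0, 0, 0, 0],
  [0.8, 0, 0, -0.2, 0, 0, 0],
  [0.8, 0, 0, -0.4, 0, 0, 0],
  [0.8, 0, 0, -0.6, 0, 0, 0],
  [0.8, 0, 0, -0.8, 0, 0, 0],
])

```text
t: 17.7
ee_pos: [0.4771, -0.0573, 0.3258]
tcp_rot: [3.14, 0.525, -3.003]
contact_force: [0.4, -0.7, 1.7]
finger_gap: 0.0844
grip_force: 0.0
```

Emit:
drive_tool([
  [0.8, 0, 0, -0.2, 0, 0, 0],
  [0.8, 0, 0, -0.2, 0, 0, 0],
  [0.8, 0, 0, -0.2, 0, 0, 0],
])

```text
t: 18.0
ee_pos: [0.4582, -0.0606, 0.3599]
tcp_rot: [-3.141, 0.527, -3.004]
contact_force: [0.3, 0.4, 0.3]
finger_gap: 0.0843
grip_force: 0.0
```

Run:
```python
from h import *
Q=R.from_euler("ZY",[.14,-np.pi/6]);F=np.array([.6401,-.0345,.042]);a=np.linspace(0,2*np.pi,40)
print(telemetry.get_obs()["t"])
for n in ("scene","top"):
    p=viewer.grab_frame(n)
    g=cv2.cvtColor(p["image"],cv2.COLOR_BGR2GRAY).astype(np.float32)
    for m in viewer.masks_of("cartridge_slim",p)[:2]:
        v,u=np.nonzero(m["pixels"]); print(n,"mask",round(m["score"],2),u.min(),v.min(),u.max(),v.max())
    for h in (.17,.175,.18,.19,.2):
        q=proj(p,F+Q.apply(np.c_[-.007+.02*np.cos(a),.02*np.sin(a),0*a+h])); print(h,q.min(0).round(1),q.max(0).round(1))
    A,B,C,D=dict(scene=(105,195,250,325),top=(145,225,325,395))[n]
    im=cv2.resize(p["image"][A:B,C:D],None,fx=6,fy=6,interpolation=cv2.INTER_CUBIC)
    q=proj(p,F+Q.apply(np.c_[-.007+.02*np.cos(a),.02*np.sin(a),0*a+.175])); cv2.polylines(im,[np.int32((q+.5-[C,A])*6)],True,(0,255,0),1)
    im=cv2.copyMakeBorder(im,0,540-im.shape[0],0,0,0)
    o=im if n=="scene" else np.hstack([o,im])
cv2.imwrite("pics/d2.png",cv2.resize(o,None,fx=.88,fy=.88))
```

```text
18.0
scene mask 0.69 294 133 318 154
0.17 [303.1 132.6] [316.8 144.8]
0.175 [304.  131.3] [317.8 143.6]
0.18 [305. 130.] [318.8 142.3]
0.19 [306.9 127.4] [320.7 139.8]
0.2 [308.8 124.8] [322.7 137.2]
top mask 0.65 359 180 381 206
0.17 [364.6 188.4] [381.1 204.1]
0.175 [364.9 189.1] [381.6 204.9]
0.18 [365.3 189.7] [382.  205.7]
0.19 [366.  191.1] [382.9 207.2]
0.2 [366.8 192.6] [383.9 208.8]
```

I've used all ten picture views, so I check the slim cartridge's seating numerically from the cap's dark central dot in both cameras.

Run:
```python
from h import *
from scipy.optimize import least_squares
Q=R.from_euler("ZY",[.14,-np.pi/6]);F=np.array([.6401,-.0345,.042]); O=[]
for n in ("scene","top"):
    p=viewer.grab_frame(n); g=cv2.cvtColor(p["image"],cv2.COLOR_BGR2GRAY)
    c=proj(p,F+Q.apply([-.007,0,.175]))[0]; x,y=np.int32(c)
    w=g[y-5:y+6,x-5:x+6].astype(float); k=np.clip(w.max()*.6-w,0,None)
    yy,xx=np.mgrid[-5:6,-5:6]; k[np.hypot(xx,yy)>4.5]=0
    d=np.array([(k*xx).sum(),(k*yy).sum()])/k.sum()+[x,y]; print(n,"pred",c.round(1),"dot",d.round(1)); print(w.astype(int)); O.append((p,d))
s=least_squares(lambda q:np.r_[[proj(p,F+Q.apply(q))[0]-d for p,d in O]].ravel(),[-.007,0,.175]); print("cap centre in tube mm",(s.x*1e3).round(1),s.fun.round(2))
```

```text
scene pred [311.  137.4] dot [311.8 137.9]
[[151 187 196 200 193 162 138  98  29  23  28]
 [255 255 254 255 255 251 243 229 150  47  13]
 [255 245 243 245 248 252 255 255 251 176  73]
 [246 241 242 245 241 230 235 248 255 255 225]
 [245 240 242 246 188  63  73 154 226 254 255]
 [246 240 244 238 150  55  69  61 109 217 255]
 [253 246 242 243 180  86  67  71  64 104 238]
 [255 251 243 245 242 176  85  63  62  60 221]
 [251 255 249 243 248 242 180 120 109 135 233]
 [212 252 255 248 243 248 244 226 216 225 243]
 [176 215 253 252 246 245 246 248 249 249 246]]
top pred [373.3 197. ] dot [372.9 197. ]
[[242 242 243 244 246 247 245 244 243 242 243]
 [243 244 248 244 238 236 243 249 247 244 243]
 [244 250 247 194 144 134 165 214 250 248 244]
 [246 251 192  88  65  69  64  80 212 248 245]
 [250 226 114  67  79  84  81  68 129 243 248]
 [254 197  81  74  85  88  83  70  96 243 249]
 [253 211  97  72  82  84  78  62 158 247 249]
 [250 246 159  69  66  67  61 105 232 251 247]
 [245 252 240 188 143 128 157 221 250 248 245]
 [246 247 251 250 241 237 243 252 250 247 250]
 [250 247 247 248 250 251 249 248 248 251 249]]
cap centre in tube mm [ -7.6   1.3 175.4] [-0.43 -0.13 -0.12  0.4 ]
```

The cap centre sits at (-7.6, 1.3, 175.4) mm in the tube frame. The expected value is (-7, 0, 175), so both cartridges are home. I'll sign off.

```bash
python3 -c "
from plant import workorder
print(workorder.sign_off())"
```

```text
the job is handed in; nothing more can be done
None
```

The wide cartridge is on the tube's floor with the slim one standing on it, both by camera measurement; the arm is clear, and I handed the job in at about 18 s. I never went near the carton, jar or tape roll, though I took no final position check of them.

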